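# Hold the reset of the overloaded output

### The job

One output of the red power unit has tripped: its overload lamp glows amber. Take the blue-handled reset pin out of the wooden block, reach its shank down the well next to that lamp and push the recessed reset button fully down; leave the other two buttons unpressed and do not disturb the screwdriver and the other things on the bench. Finish while still gripping the pin and holding that button down.

Things in the scene. Friction and masses are not known exactly. Their poses are not given: they have to be found in the camera images.
- unit: red bench power unit with a light grey level panel on top, 160 mm (its x) by 290 mm (its y) by 90 mm high, fixed to the bench; origin at the centre of its underside, z up; its front with the coloured terminals faces its -x. On the panel three reset wells in a row 75 mm apart along y, each with a small round lamp (16 mm wide, 9 mm high) beyond it, and three little displays
- well_left (a point): the left (the unit's +y) reset well of the unit: a round hole 18 mm in diameter and upright, its mouth in the panel; this point is the centre of the mouth, level with the panel, 90 mm above the bench. The white reset button (15 mm in diameter) lies 30 mm below this point, centred in the hole. Its lamp lies 35 mm beyond it along the unit's +x
- well_middle (a point): the middle reset well of the unit: a round hole 18 mm in diameter and upright, its mouth in the panel; this point is the centre of the mouth, level with the panel, 90 mm above the bench. The white reset button (15 mm in diameter) lies 30 mm below this point, centred in the hole. Its lamp lies 35 mm beyond it along the unit's +x
- well_right (a point): the right (the unit's -y) reset well of the unit: a round hole 18 mm in diameter and upright, its mouth in the panel; this point is the centre of the mouth, level with the panel, 90 mm above the bench. The white reset button (15 mm in diameter) lies 30 mm below this point, centred in the hole. Its lamp lies 35 mm beyond it along the unit's +x
- key_left (a joint): travel of the left reset button, in m: 0 = up, grows as it is pushed down, 0.006 = fully down. It is sprung: 1.2 N starts it, 4 N holds it fully down, and it rises when let go
- key_middle (a joint): travel of the middle reset button, in m: 0 = up, grows as it is pushed down, 0.006 = fully down. It is sprung: 1.2 N starts it, 4 N holds it fully down, and it rises when let go
- key_right (a joint): travel of the right reset button, in m: 0 = up, grows as it is pushed down, 0.006 = fully down. It is sprung: 1.2 N starts it, 4 N holds it fully down, and it rises when let go
- lamp_lit: the overload lamp that glows amber: a dome 16 mm wide, 9 mm high, origin at the centre of its underside on the panel. It sits 35 mm from the well it belongs to (82 mm or more from the other two). The other two lamps are dark. It goes on glowing while its button is held
- block: light wooden tool block, 60 mm (x) by 140 mm (y) by 75 mm high, fixed; origin at the centre of its underside, z up. Two upright holes, 40 mm either side of the centre along its y: one holds the reset pin, the other a screwdriver
- pin_mid (a point): the reset pin stands upright in the block: a blue handle, square, 18 mm by 18 mm by 66 mm high, above a round steel shank 8 mm in diameter and 60 mm long; about 60 g. This point is the handle's centre, z up along the pin, x and y square to the handle's faces; 33 mm above the handle's lower end, 93 mm above the shank's tip, about 108 mm above the bench at the start. The handle rests on the block's top; the shank is loose in its hole and is free after lifting 60 mm
- pin_tip (a point): the lower end of the pin's steel shank, on its axis; z along the pin and upwards
- driver_mid (a point): small screwdriver that stands upright in the block's other hole: round orange handle 25 mm in diameter and 70 mm high, above the block (its top is 145 mm above the bench); this point is the handle's centre. Not to be used
- mug: white mug, 80 mm wide, 90 mm high; origin at the centre of its underside; a bystander
- tape: roll of yellow tape lying flat, 90 mm wide, 25 mm high; origin at the centre of its underside; a bystander
- jar: jar, 70 mm wide, 90 mm high; origin at the centre of its underside; a bystander
- domino0: standing wooden domino, 12 mm by 30 mm by 60 mm high; origin at the centre of its underside; a bystander
- domino1: standing wooden domino, 12 mm by 30 mm by 60 mm high; origin at the centre of its underside; a bystander
- domino2: standing wooden domino, 12 mm by 30 mm by 60 mm high; origin at the centre of its underside; a bystander
Not all that is in view belongs to the job. Leave any yellow look-alike of the block alone.

How it is judged:
By the outcome, as a careful person would: the job done as asked, in the order asked, and still so for the second after the job is handed in, while the arm keeps its last pose, push and grip.
It also fails if it takes over 43 s, if anything falls off the work surface, if the arm or the gripper's body presses on something with over 40 N, if the wrist force passes 120 N, or if a joint passes its speed limit or range.

### The arm

A 6-joint arm with a two-finger parallel gripper is mounted at the origin on the work surface. World frame = base frame: x ahead of the robot, y to its left, z up, the work surface at z = 0. Lengths are in m, angles in rad, forces in N, time in s.
With the tool pointing down it reaches from about 0.35 to 0.775 m from the base axis. Payload 5.5 kg.
Tool frame: the origin (TCP) lies at the very end of the fingers, on their centre line; the grasp point (between the pads) lies 19 mm behind it (env.grip_depth is the distance from the TCP to the grasp point, in m); z points along the fingers, y is the direction in which the jaws open and shut (so a half turn about z gives the same grasp; the last joint's range is limited). The gripper opens to 85 mm and grips with 20 to 120 N. Pads are 22 mm wide; open, the fingers measure 114 mm over their backs; the gripper's body (76 mm by 85 mm) begins 54 mm behind the grasp point. The pads swing forward as they close: fully open they stand 13 mm farther back than shut.
Start: joints at [-1.317, 0.313, 0.046, 1.304, 0, 1.431], TCP at [0.221, -0.531, 0.231] pointing down, gripper open.
Joint ranges: [-2.76, 2.76], [-0.86, 1.69], [-1.03, 1.26], [-2.2, 2.34], [-1.47, 1.5], [-3.14, 3.14]. Speed limits (rad/s): [2.57, 2.57, 3.14, 3.14, 3.14, 3.14].

### API

Orientations are given as a unit quaternion [w, x, y, z].
In Python, from workcell import env gives the robot as it stands.
- The arm moves only by the tool step_arm, never from a script. Its argument "series" is a list of rows, each a list of 3 entries, a list of its own where there are three numbers: the shift along the world's x, y, z in cm, then the turn about the world's z in rad, then the closure in counts, from 0 (fully open) to 255 (shut). A call has 1 to 5 rows; each row is the pose to reach, as a shift and turn from the pose measured when the call began; what a row does not reach only later rows make up. A row lasts 1/8 s, in which the tool goes at most 62.5 mm and 10.7 degrees, less where a joint would pass 70% of its speed; a pose out of reach is approached as far as the arm can. A call with a gripper value outside its range is refused whole. The fingers move at their own pace and stop on an object; "newtons" is the grip in N (left out, the last holds). Time passes only in rows, so rows that repeat a pose let the fingers close. It gives the time, the measured TCP pose, the force and the opening at its end, in the units of the state.
- env.get_state(): the state, without advancing time (a new reading comes with each control period).
- env.read_camera(name): name is "side" or "top" or "wrist"; returns a dict with "frame" (384x512x3 uint8, red, green, blue), "vertical_fov" (degrees; the focal length in pixels is half the picture's height over the tangent of half this angle, whatever the lens; pixels are square), "cx", "cy" (the principal point, pixels), "camera_from_world" (4x4, takes a point from world to camera coordinates). Camera axes: x right, y down, z forward; pixel columns grow to the right and rows downward; lengths in m; the calibration is good to about 2 mm. A picture is of the moment at which its call begins. There is no depth.
- env.hand_in(): hands the job in, once; it reports no verdict.
The state is a dict: "clock": time; "joint_pos": joint angles; "qvel": joint speeds; "tau": joint torques, N m; "tcp_pos": TCP position; "orientation": TCP orientation; "wrist_force": force on the tool from outside, world axes, zero at the start; "ft_torque": the same for the moment, N m; "finger_gap": finger opening in m.
Only numpy, scipy, OpenCV 4.12 (cv2) and the standard library are available. Lean on these libraries where they do the work, as an engineer would, in place of code of your own. Each camera call takes 0.05 s, during which the arm holds its last target.

## Working session

There is one attempt and no reset: what is moved stays moved. The work goes in short steps, Python scripts to look and compute and a tool call to move; the robot and the scene stay as the last step left them, time stands still between calls to the robot, and variables do not carry over. Pictures are saved under pics/ and viewed, and the job is handed in when it is done.

Besides the shell and the picture viewer there is one more tool, called after "Request:" by a JSON object that holds its "fn" and its "kwargs", one argument or row to a line. step_arm: Moves the arm, as the interface text tells. Its arguments: {"type":"object","properties":{"series":{"type":"array"},"newtons":{"type":"number"}},"required":["series"]}

```bash
ls; mkdir -p pics; cat > h.py <<'E'
import numpy as np,cv2
from workcell import env
def grab(n,tag):
    c=env.read_camera(n); f=c["frame"]
    cv2.imwrite(f"pics/{tag}.png",f[:,:,::-1]); np.savez(f"pics/{tag}.npz",f=f,v=c["vertical_fov"],cx=c["cx"],cy=c["cy"],T=c["camera_from_world"]); return c
def load(tag): return np.load(f"pics/{tag}.npz")
def foc(d): return d["f"].shape[0]/2/np.tan(np.radians(float(d["v"]))/2)
def ray(d,u,v):
    T=d["T"];R=T[:3,:3];o=-R.T@T[:3,3];f=foc(d)
    return o,R.T@np.array([(u-d["cx"])/f,(v-d["cy"])/f,1])
def atz(d,u,v,z):
    o,r=ray(d,u,v);return o+r*(z-o[2])/r[2]
def proj(d,p):
    q=d["T"][:3,:3]@np.array(p)+d["T"][:3,3];f=foc(d);return np.array([f*q[0]/q[2]+d["cx"],f*q[1]/q[2]+d["cy"]])
def crop(tag,x0,y0,x1,y1,s,out):
    im=cv2.imread(f"pics/{tag}.png")[y0:y1,x0:x1];cv2.imwrite(f"pics/{out}.png",cv2.resize(im,None,fx=s,fy=s,interpolation=cv2.INTER_CUBIC))
E
python3 - <<'E'
from h import *
for n in("top","side","wrist"):
    c=grab(n,n+"0");print(n,c["vertical_fov"],c["cx"],c["cy"]);print(np.round(c["camera_from_world"],3))
print(env.get_state())
E
```

```text
pics
top 53.06612845286278 250.94550965567407 190.91560684103857
[[ 0.005 -1.     0.017  0.014]
 [-0.985 -0.008 -0.17   0.618]
 [ 0.17  -0.016 -0.985  1.155]
 [ 0.     0.     0.     1.   ]]
side 47.985244383578234 257.4768214390435 189.0516089300266
[[-0.996 -0.089 -0.023  0.584]
 [-0.037  0.62  -0.783  0.067]
 [ 0.084 -0.779 -0.621  1.231]
 [ 0.     0.     0.     1.   ]]
wrist 67.04288676553278 255.33308321397928 189.18497388222738
[[ 0.385 -0.923 -0.002 -0.574]
 [-0.886 -0.37   0.279 -0.038]
 [-0.259 -0.106 -0.96   0.379]
 [ 0.     0.     0.     1.   ]]
{'clock': 0.15, 'joint_pos': array([-1.31659339e+00,  3.13875449e-01,  4.52011334e-02,  1.30358244e+00,
        1.29340940e-05,  1.43119669e+00]), 'qvel': array([ 0.00043775, -0.0021944 ,  0.00593239,  0.00069818,  0.00033785,
       -0.00058498]), 'tau': array([ 1.35193681e-03, -4.81066597e+01,  2.98815233e+01,  1.39712941e-02,
       -1.61029197e-04, -5.98728320e-06]), 'tcp_pos': array([ 0.22052406, -0.53060516,  0.23057078]), 'orientation': array([-7.29387791e-04,  9.80677230e-01,  1.95631380e-01, -3.53632481e-05]), 'wrist_force': array([-0.22610979, -0.16122722, -0.40033942]), 'ft_torque': array([ 0.03515288,  0.06477406, -0.05514106]), 'finger_gap': 0.08539937166822183}
```

View pics/top0.png

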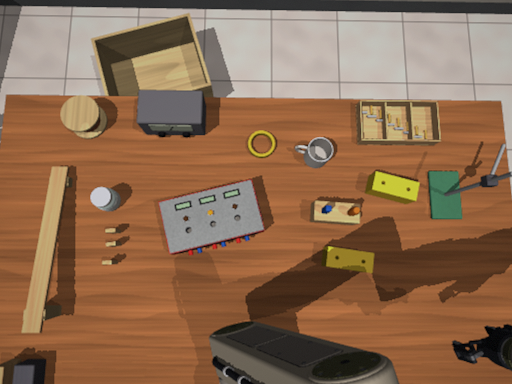

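View pics/side0.png

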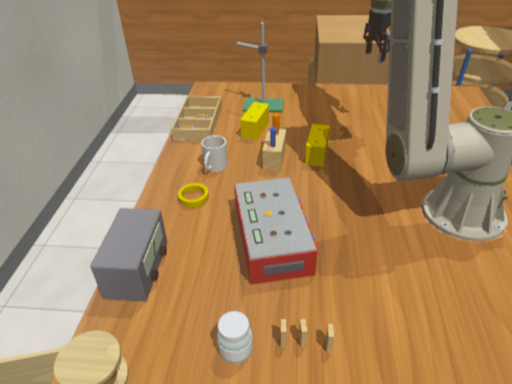

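View pics/wrist0.png

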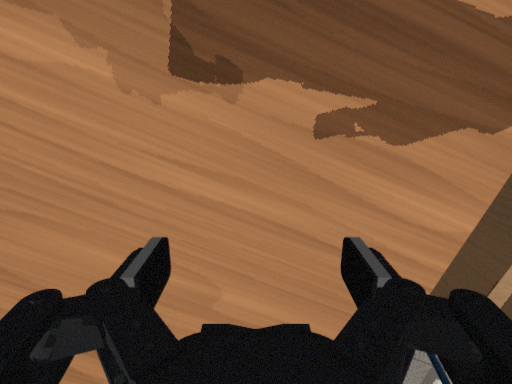

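The top view shows the unit near (212,215), the wooden block near (337,212) with a blue and an orange handle, and yellow look-alikes near (396,187) and (350,260). The amber lamp is near (211,212). Next I'll enlarge both areas.

```bash
python3 - <<'E'
from h import *
crop("top0",150,170,275,265,6,"c1");crop("top0",300,185,375,235,10,"c2");crop("side0",225,100,325,285,3,"c3");crop("side0",250,105,300,175,8,"c4")
E
```

```text
(no output)
```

View pics/c1.png

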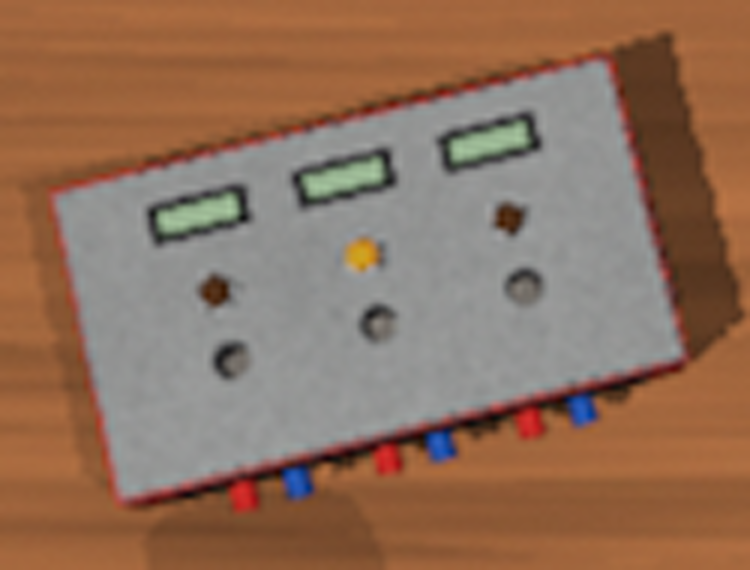

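View pics/c2.png

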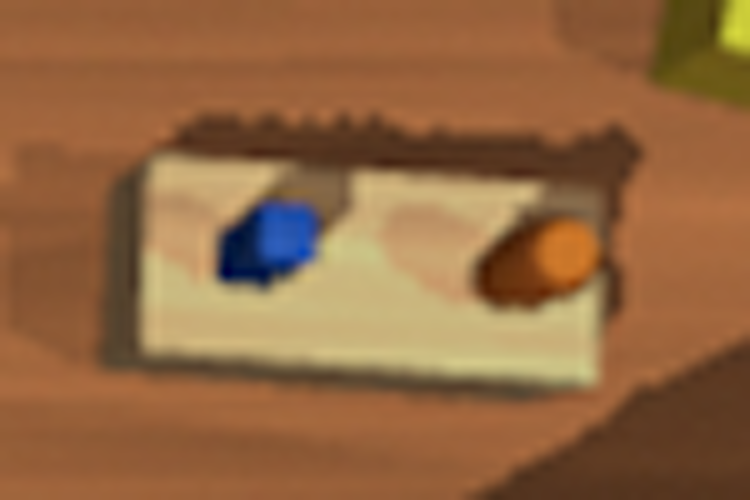

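View pics/c3.png

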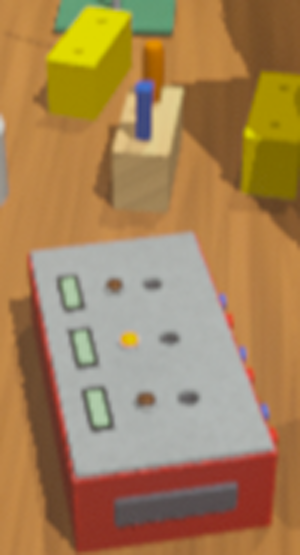

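View pics/c4.png

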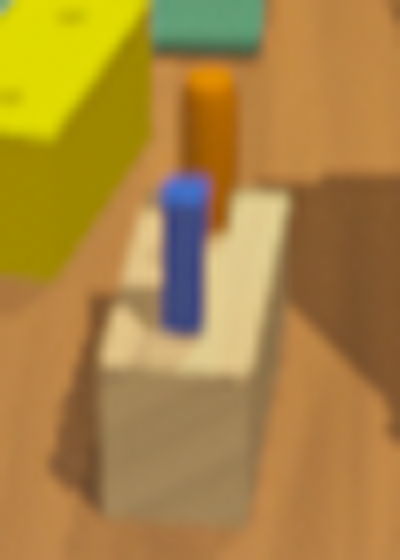

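Candidates for the wanted items, in top-view pixels:
- **Pin:** the blue handle at (329,208) is the one I want. The orange screwdriver at (357,210) and the blue terminals at (199,250), (223,244) and (247,238) are not.
- **Block:** the wooden one at (337,212), not the yellow ones at (396,187) and (350,260).
- **Well:** the lit lamp at (210,212) belongs to the middle well at (213,224). The other wells are at (188,230) and (237,218).

The close crops confirm these choices.

```bash
cat > m.py <<'E'
from h import *
t=load("top0");s=load("side0")
def pt(d,x,y,s_,ox,oy,z): return atz(d,(x+.5)/s_-.5+ox,(y+.5)/s_-.5+oy,z)
T1=lambda x,y,z:pt(t,x,y,6,150,170,z)
T2=lambda x,y,z:pt(t,x,y,10,300,185,z)
S3=lambda x,y,z:pt(s,x,y,3,225,100,z)
S4=lambda x,y,z:pt(s,x,y,8,250,105,z)
E
python3 - <<'E'
from m import *
np.set_printoptions(precision=4,suppress=True)
def rect(P,lx,ly,nm):
    P=np.array(P);c=P.mean(0);print(nm,"c",c)
    for i in range(4):
        d=P[(i+1)%4]-P[i];print("  len",np.linalg.norm(d),"ang",np.degrees(np.arctan2(d[1],d[0])))
rect([T1(*p,.09) for p in[(52,190),(608,56),(686,360),(120,500)]],0,0,"unit top")
rect([S3(*p,.09) for p in[(30,250),(193,233),(274,450),(76,478)]],0,0,"unit side")
rect([T2(*p,.075) for p in[(150,152),(605,182),(600,385),(138,355)]],0,0,"block top")
rect([S4(*p,.075) for p in[(103,365),(248,375),(290,195),(148,200)]],0,0,"block side")
for n,a,b in[("L",(231,360),(188,398)),("M",(379,324),(170,338)),("R",(524,287),(152,284))]: print(n,T1(*a,.09),S3(*b,.09))
print("lamp",T1(362,254,.0945),S3(129,339,.0945))
print("pin top",T2(289,232,.141),S4(186,191,.141),"driver",T2(570,250,.145),S4(211,78,.145))
# stereo check pin top
E
```

```text
unit top c [0.5361 0.1383 0.09  ]
  len 0.2880318342987387 ang -75.71316575540513
  len 0.15935792094232243 ang -165.5877357238655
  len 0.2872119866270932 ang 104.17872925986384
  len 0.15881993520880397 ang 14.708645027017475
unit side c [0.5357 0.1388 0.09  ]
  len 0.1559156044196412 ang -166.81529617383697
  len 0.28724412783618636 ang 104.48653996966333
  len 0.15624375029692908 ang 14.65989259332704
  len 0.29125939084863917 ang -75.58578818587411
block top c [ 0.5525 -0.2456  0.075 ]
  len 0.1406395968245019 ang -93.37864973098885
  len 0.06273954725809874 ang 176.1055522409363
  len 0.14150518237129384 ang 86.659304945206
  len 0.06284702181153688 ang -4.682771895477132
block side c [ 0.551  -0.2429  0.075 ]
  len 0.057970466353273783 ang 175.99382719618308
  len 0.14007100452998514 ang -94.64413625813145
  len 0.06062640204035488 ang 6.8109105573741635
  len 0.12868431249257156 ang 86.00232618453026
L [0.4929 0.2054 0.09  ] [0.4929 0.2056 0.09  ]
M [0.5113 0.1323 0.09  ] [0.5109 0.1328 0.09  ]
R [0.5303 0.0602 0.09  ] [0.5305 0.0602 0.09  ]
lamp [0.5458 0.1412 0.0945] [0.5456 0.1414 0.0945]
pin top [ 0.5549 -0.2054  0.141 ] [ 0.5534 -0.2025  0.141 ] driver [ 0.5498 -0.2858  0.145 ] [ 0.5483 -0.2863  0.145 ]
```

Both views agree to 1–3 mm. The pin axis is at about (0.554, -0.2045) and the middle well at about (0.511, 0.1325). The block yaw is about -3.5° and the unit yaw about 14.4°. I'll move above the pin with the jaws roughly along x, so the fingers stay clear of the screwdriver.

Request:
{"fn": "step_arm", "kwargs": {
  "series": [
    [[4, 4, 0.8], 0.17, 0],
    [[8, 8, 1.6], 0.34, 0],
    [[12, 12, 2.4], 0.51, 0],
    [[16, 16, 3.2], 0.68, 0],
    [[20, 20, 4], 0.85, 0]
  ],
  "newtons": 40
}}

```text
clock: 0.78
tcp_pos: [0.4215, -0.3291, 0.2707]
orientation: [-0.001, 0.811, 0.585, -0.0]
wrist_force: [1.2, -1.0, 0.0]
finger_gap: 0.0853
```

Request:
{"fn": "step_arm", "kwargs": {
  "series": [
    [[4, 4, 0], 0.13, 0],
    [[8, 8, 0], 0.26, 0],
    [[12, 11.5, 0], 0.26, 0],
    [[13.2, 12.5, 0], 0.26, 0],
    [[13.2, 12.5, 0], 0.26, 0]
  ]
}}

```text
clock: 1.4
tcp_pos: [0.5537, -0.2036, 0.2701]
orientation: [-0.001, 0.728, 0.686, -0.001]
wrist_force: [-0.5, 0.2, -0.9]
finger_gap: 0.0854
```

```bash
python3 - <<'E'
from h import *
grab("wrist","w1");grab("top","t1");s=env.get_state();print(s["tcp_pos"],s["orientation"],s["wrist_force"],s["clock"])
E
```

```text
[ 0.55264784 -0.20488152  0.27043808] [-0.00099553  0.72886586  0.68465531 -0.00081971] [-0.31748561 -0.45850662  0.82594535] 1.5
```

View pics/w1.png

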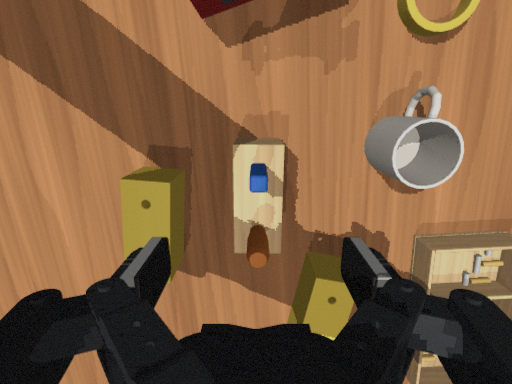

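The wrist view shows the blue handle's top at about (259,185), square to the jaws, and the screwdriver at (258,258). A yellow look-alike sits to each side, so I'll refine the pin position and check finger clearances.

```bash
python3 - <<'E'
from h import *
crop("w1",220,125,300,275,5,"c5")
w=load("w1");t=load("top0")
print([np.round(proj(w,p),1) for p in[(.554,-.2045,.141),(.554,-.2045,.075),(.5495,-.286,.145)]])
for q in[(327,248),(374,253),(372,272),(326,267)]: print("yA top",atz(t,*q,.075))
for q in[(374,172),(419,184),(416,201),(371,188)]: print("yB",atz(t,*q,.075))
E
```

```text
[array([256.9, 181.6]), array([256.8, 167.5]), array([257.1, 259. ])]
yA top [ 0.44116861 -0.21198167  0.075     ]
yA top [ 0.42700702 -0.35375968  0.075     ]
yA top [ 0.37087912 -0.34495248  0.075     ]
yA top [ 0.38493146 -0.20735964  0.075     ]
yB [ 0.67706628 -0.36621292  0.075     ]
yB [ 0.64002596 -0.50533361  0.075     ]
yB [ 0.58642052 -0.49224132  0.075     ]
yB [ 0.6261456  -0.35431723  0.075     ]
```

View pics/c5.png

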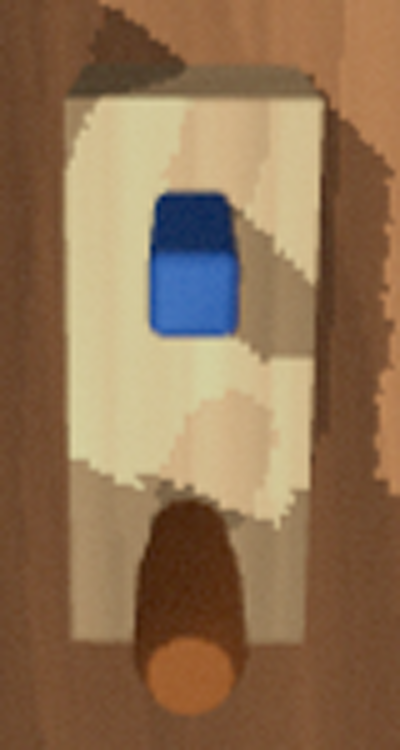

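Request:
{"fn": "step_arm", "kwargs": {
  "series": [
    [[0.1, 0, -5], 0, 0],
    [[0.2, 0, -10], 0, 0],
    [[0.2, 0, -14.5], 0, 0],
    [[0.2, 0, -17.5], 0, 0],
    [[0.2, 0, -18], 0, 0]
  ]
}}

```text
clock: 2.12
tcp_pos: [0.5519, -0.2055, 0.0884]
orientation: [-0.003, 0.73, 0.684, -0.002]
wrist_force: [-0.1, 0.2, -0.7]
finger_gap: 0.0855
```

```bash
python3 - <<'E'
from h import *
grab("wrist","w2");grab("side","s2");s=env.get_state();print(s["tcp_pos"],s["orientation"],s["wrist_force"],s["clock"])
im=np.hstack([cv2.resize(cv2.imread("pics/w2.png"),(400,300)),cv2.resize(cv2.imread("pics/s2.png")[80:200,220:380],(400,300))]);cv2.imwrite("pics/c6.png",im)
w=load("w2");print(proj(w,(.555,-.205,.141)))
E
```

```text
[ 0.55396546 -0.20598014  0.09080927] [-0.00108507  0.72951574  0.68396251 -0.00094931] [-0.63656934 -0.09964547  0.77932831] 2.225
[264.66977295 303.4580886 ]
```

View pics/c6.png

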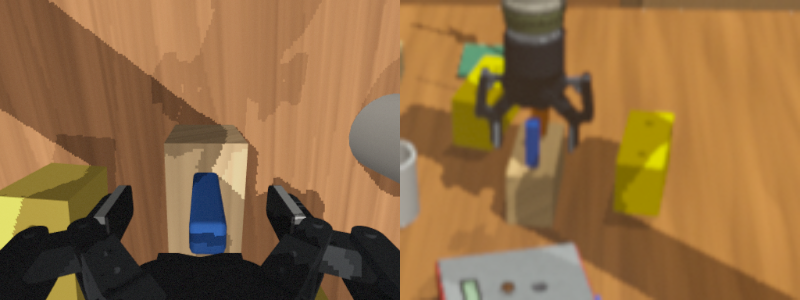

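The handle stands between the open fingers, about 3 mm towards +x from the middle of the jaws. I'll centre it and then close.

Request:
{"fn": "step_arm", "kwargs": {
  "series": [
    [[0.2, 0.1, 0], 0, 0],
    [[0.2, 0.1, 0], 0, 120],
    [[0.2, 0.1, 0], 0, 255],
    [[0.2, 0.1, 0], 0, 255],
    [[0.2, 0.1, 0], 0, 255]
  ],
  "newtons": 50
}}

```text
clock: 2.85
tcp_pos: [0.5562, -0.2049, 0.0911]
orientation: [-0.001, 0.729, 0.684, -0.001]
wrist_force: [-0.1, -0.3, -1.1]
finger_gap: 0.0174
```

Request:
{"fn": "step_arm", "kwargs": {
  "series": [
    [[0, 0, 0], 0, 255],
    [[0, 0, 0], 0, 255],
    [[0, 0, 0], 0, 255]
  ]
}}

```text
clock: 3.22
tcp_pos: [0.5562, -0.2049, 0.0911]
orientation: [-0.001, 0.729, 0.684, -0.001]
wrist_force: [-0.8, 0.8, -0.2]
finger_gap: 0.0173
```

```bash
python3 - <<'E'
from h import *
grab("wrist","w3");s=env.get_state();print(s["tcp_pos"],s["orientation"],s["wrist_force"],s["ft_torque"],s["finger_gap"],s["clock"])
E
```

```text
[ 0.5562155  -0.20493408  0.09103228] [-0.0008821   0.72944195  0.68404167 -0.00080358] [-0.74222014 -0.13960885 -0.35646141] [-0.00542947 -0.08080566 -0.03411229] 0.017454868933810458 3.275
```

View pics/w3.png

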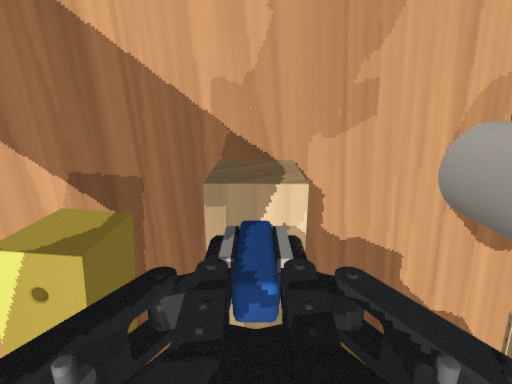

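The pin is gripped (opening 17.4 mm, handle square between the pads). Lifting straight up.

Request:
{"fn": "step_arm", "kwargs": {
  "series": [
    [[0, 0, 2], 0, 255],
    [[0, 0, 5], 0, 255],
    [[0, 0, 8.5], 0, 255],
    [[0, 0, 12], 0, 255],
    [[0, 0, 14], 0, 255]
  ]
}}

```text
clock: 3.9
tcp_pos: [0.5566, -0.2051, 0.233]
orientation: [0.0, 0.729, 0.684, -0.0]
wrist_force: [1.0, 0.8, -0.7]
finger_gap: 0.0175
```

```bash
python3 - <<'E'
from h import *
grab("side","s4");grab("top","t4");s=env.get_state();print(s["tcp_pos"],s["wrist_force"],s["finger_gap"],s["clock"])
im=np.hstack([cv2.resize(cv2.imread("pics/s4.png")[50:200,210:350],(400,430)),cv2.resize(cv2.imread("pics/t4.png")[150:290,290:430],(400,430))]);cv2.imwrite("pics/c7.png",im)
E
```

```text
[ 0.55734988 -0.20550847  0.23355167] [-0.12871619  0.53900755 -0.13204216] 0.017240245157061792 4.0
```

View pics/c7.png

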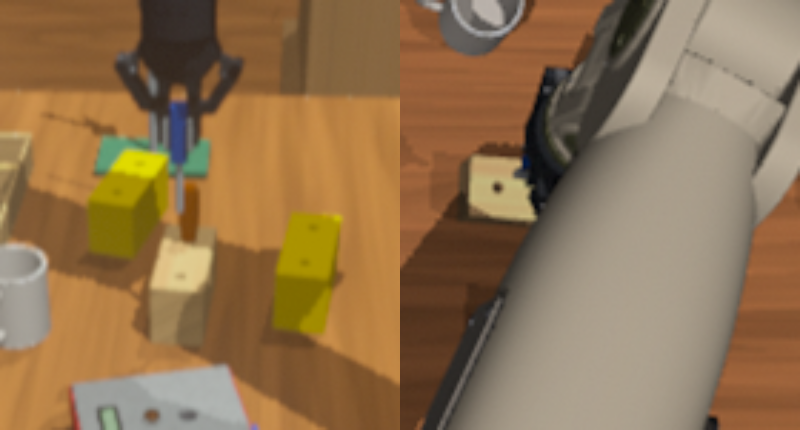

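The pin is out of the block and the screwdriver stayed in place. Carrying it over to the middle well.

Request:
{"fn": "step_arm", "kwargs": {
  "series": [
    [[-0.6, 4, 0], 0, 255],
    [[-1.4, 10, 0], 0, 255],
    [[-2.2, 16, 0], 0, 255],
    [[-3.0, 22, 0], 0, 255],
    [[-3.7, 27, 0], 0, 255]
  ]
}}

```text
clock: 4.62
tcp_pos: [0.519, 0.0666, 0.2321]
orientation: [0.0, 0.729, 0.684, -0.001]
wrist_force: [0.2, 0.0, -1.0]
finger_gap: 0.0174
```

Request:
{"fn": "step_arm", "kwargs": {
  "series": [
    [[-0.5, 3, -0.5], 0, 255],
    [[-0.9, 6, -1], 0, 255],
    [[-0.9, 6.5, -2], 0, 255],
    [[-0.9, 6.5, -2.5], 0, 255],
    [[-0.9, 6.5, -2.5], 0, 255]
  ]
}}

```text
clock: 5.25
tcp_pos: [0.5097, 0.1306, 0.2061]
orientation: [0.0, 0.73, 0.684, -0.002]
wrist_force: [-0.5, -0.4, -0.6]
finger_gap: 0.0174
```

```bash
python3 - <<'E'
from h import *
grab("side","s5");grab("wrist","w5");s=env.get_state();print(s["tcp_pos"],s["orientation"],s["wrist_force"],s["finger_gap"],s["clock"])
crop("s5",220,130,330,290,5,"c8")
w=load("w5");d=load("s5")
x,y,z=s["tcp_pos"]
for n,c in(("w",w),("s",d)): print(n,"well",proj(c,(.511,.1325,.09)),"tip",proj(c,(x,y,z-.076)),"top",proj(c,(x,y,z+.05)))
E
```

```text
[0.51026422 0.13063249 0.20702774] [ 4.94915392e-04  7.29740809e-01  6.83723221e-01 -8.14049081e-04] [ 0.16379695 -0.96043474 -1.12975711] 0.017520310754327043 5.35
w well [257.23749251 181.74481093] tip [256.69861225 197.38849169] top [257.67952699 301.45773558]
s well [281.28759419 212.25585049] tip [281.79891601 199.60780618] top [282.45510042 158.36278414]
```

View pics/c8.png

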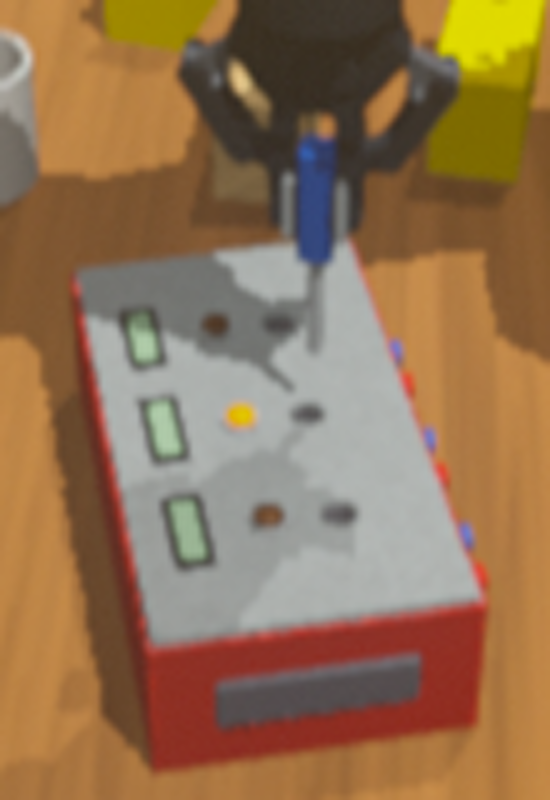

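View pics/w5.png

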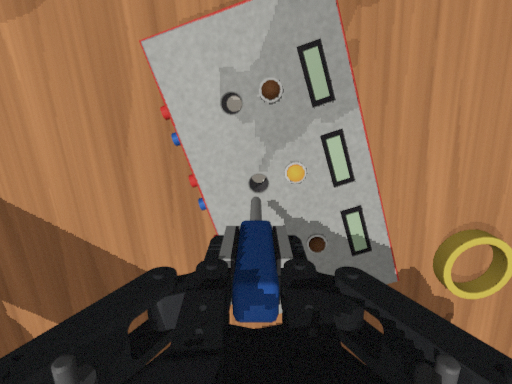

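The wrist view shows the middle well at about (258,182), beside the amber lamp at (296,173), and the shank tip at about (256,199). Now I'll measure the tip's offset from the well in enlarged crops.

```bash
python3 - <<'E'
from h import *
a=cv2.imread("pics/w5.png")[160:225,230:290];b=cv2.imread("pics/s5.png")[180:225,262:302]
cv2.imwrite("pics/c9.png",np.hstack([cv2.resize(a,None,fx=8,fy=8,interpolation=2)[:500],cv2.resize(b,(320,360),interpolation=2) if 0 else cv2.copyMakeBorder(cv2.resize(b,None,fx=7,fy=7,interpolation=2),0,500-315,0,0,0)]))
E
```

```text
(no output)
```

View pics/c9.png

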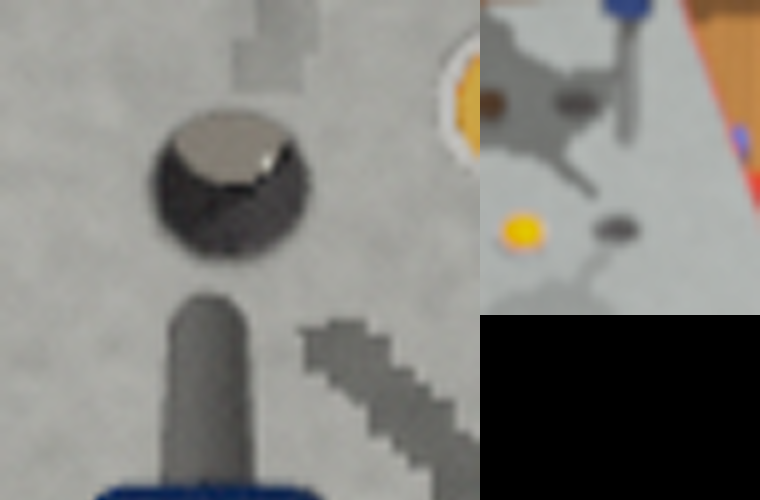

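```bash
python3 - <<'E'
from h import *
w=load("w5");d=load("s5");np.set_printoptions(precision=4,suppress=True)
for z in(.129,.131,.133): print(z,"tip w",atz(w,255.6,200.6,z),"s",atz(d,282.4,199.6,z))
print("well",atz(w,258.3,182.5,.09),atz(d,281.4,212.4,.09))
# triangulate tip
o1,r1=ray(w,255.6,200.6);o2,r2=ray(d,282.4,199.6)
A=np.c_[r1,-r2];k=np.linalg.lstsq(A,o2-o1,rcond=None)[0];print(o1+k[0]*r1,o2+k[1]*r2)
# handle top/bottom in side for tilt
E
```

```text
0.129 tip w [0.5092 0.1273 0.129 ] s [0.5088 0.1281 0.129 ]
0.131 tip w [0.5092 0.128  0.131 ] s [0.5088 0.1305 0.131 ]
0.133 tip w [0.5093 0.1287 0.133 ] s [0.5087 0.1329 0.133 ]
well [0.5119 0.1317 0.09  ] [0.5107 0.133  0.09  ]
[0.5092 0.127  0.1281] [0.5089 0.127  0.1281]
```

Request:
{"fn": "step_arm", "kwargs": {
  "series": [
    [[0.2, 0.3, 0], 0, 255],
    [[0.2, 0.3, -1], 0, 255],
    [[0.2, 0.3, -2.2], 0, 255],
    [[0.2, 0.3, -3], 0, 255],
    [[0.2, 0.3, -3], 0, 255]
  ]
}}

```text
clock: 5.98
tcp_pos: [0.5115, 0.1336, 0.1759]
orientation: [-0.0, 0.73, 0.684, -0.002]
wrist_force: [-0.1, -0.2, 0.7]
finger_gap: 0.0175
```

```bash
python3 - <<'E'
from h import *
grab("side","s6");grab("wrist","w6");s=env.get_state();print(s["tcp_pos"],s["orientation"],s["wrist_force"],s["finger_gap"],s["clock"])
a=cv2.imread("pics/w6.png")[175:245,225:285];b=cv2.imread("pics/s6.png")[180:235,262:302]
cv2.imwrite("pics/c10.png",np.hstack([cv2.resize(a,None,fx=7,fy=7,interpolation=2),cv2.copyMakeBorder(cv2.resize(b,None,fx=8,fy=8,interpolation=2),0,50,0,0,0)]))
E
```

```text
[0.51220491 0.13366216 0.17696569] [ 4.15643740e-04  7.29717423e-01  6.83748118e-01 -9.06639996e-04] [ 0.14695429  0.47820645 -0.40031394] 0.017209613391678293 6.075
```

View pics/c10.png

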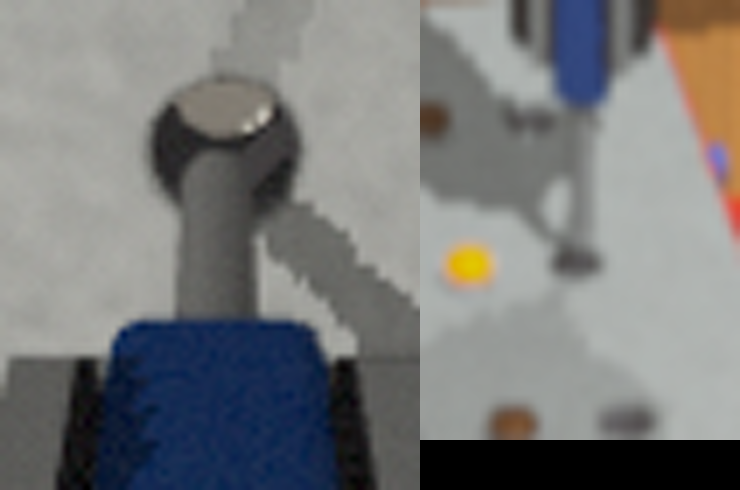

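```bash
python3 - <<'E'
from h import *
w=load("w6");d=load("s6");np.set_printoptions(precision=4,suppress=True)
for z in(.098,.101): print(z,"tip w",atz(w,255.7,201,z),"s",atz(d,281.8,209.6,z))
print("well",atz(w,256.7,195.6,.09),atz(d,281.2,212.3,.09))
E
```

```text
0.098 tip w [0.511  0.1297 0.098 ] s [0.5098 0.1312 0.098 ]
0.101 tip w [0.5111 0.1308 0.101 ] s [0.5097 0.1346 0.101 ]
well [0.512  0.1317 0.09  ] [0.5112 0.1327 0.09  ]
```

The tip is within about 1 mm of the well's axis. Applying +1 mm in x and going down to just above the button.

Request:
{"fn": "step_arm", "kwargs": {
  "series": [
    [[0.1, 0, 0], 0, 255],
    [[0.1, 0, -0.8], 0, 255],
    [[0.1, 0, -1.6], 0, 255],
    [[0.1, 0, -2.6], 0, 255],
    [[0.1, 0, -3.4], 0, 255]
  ]
}}

```text
clock: 6.7
tcp_pos: [0.5128, 0.1336, 0.1419]
orientation: [0.0, 0.73, 0.684, -0.001]
wrist_force: [0.1, 0.3, -0.9]
finger_gap: 0.0175
```

```bash
python3 - <<'E'
from h import *
grab("wrist","w7")
for i in range(3):
    env.read_camera("top");s=env.get_state();print(s["tcp_pos"],s["wrist_force"],s["ft_torque"],s["finger_gap"],s["clock"])
crop("w7",210,170,310,270,6,"c11")
E
```

```text
[0.51231143 0.13357325 0.1416003 ] [-0.20819764  0.17216499 -0.51363721] [ 0.04680171  0.00956297 -0.0094957 ] 0.017209857955766326 6.8
[0.51268926 0.13359446 0.14223586] [ 0.64971189 -1.24078099 -0.82313356] [-8.16069423e-05 -2.69916910e-02  1.14860030e-02] 0.017367350252246574 6.85
[0.5130753  0.1336376  0.14271881] [ 0.56712501 -0.15910525 -1.42417462] [0.00843526 0.00027769 0.04497321] 0.017552866219134346 6.9
```

View pics/c11.png

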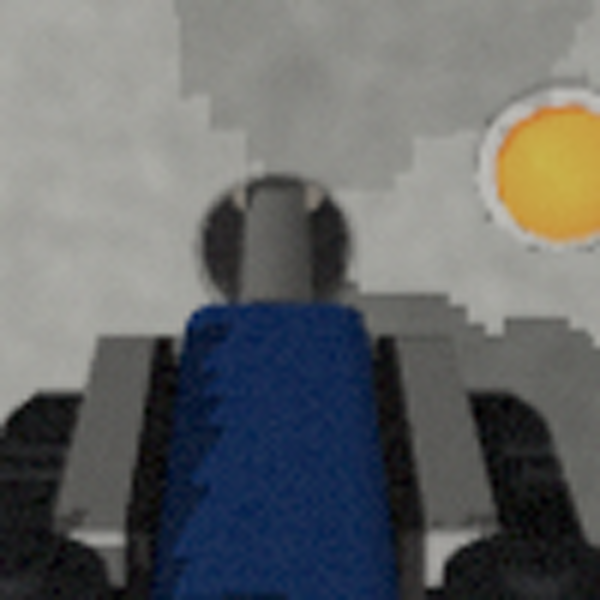

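The shank is inside the well next to the lit lamp, clear of the rim, with no contact force. Now pressing in small steps.

Request:
{"fn": "step_arm", "kwargs": {
  "series": [
    [[0, 0, -0.3], 0, 255],
    [[0, 0, -0.5], 0, 255],
    [[0, 0, -0.7], 0, 255],
    [[0, 0, -0.8], 0, 255],
    [[0, 0, -0.8], 0, 255]
  ]
}}

```text
clock: 7.52
tcp_pos: [0.5132, 0.1337, 0.1349]
orientation: [0.0, 0.73, 0.684, -0.001]
wrist_force: [-0.7, 0.7, 1.1]
finger_gap: 0.0174
```

Request:
{"fn": "step_arm", "kwargs": {
  "series": [
    [[0, 0, -0.2], 0, 255],
    [[0, 0, -0.3], 0, 255],
    [[0, 0, -0.3], 0, 255]
  ]
}}

```text
clock: 7.9
tcp_pos: [0.5132, 0.1337, 0.132]
orientation: [0.0, 0.73, 0.684, -0.001]
wrist_force: [-0.3, -1.5, 2.4]
finger_gap: 0.0177
```

Request:
{"fn": "step_arm", "kwargs": {
  "series": [
    [[0, 0, -0.1], 0, 255],
    [[0, 0, -0.15], 0, 255],
    [[0, 0, -0.15], 0, 255]
  ]
}}

```text
clock: 8.28
tcp_pos: [0.5132, 0.1337, 0.1305]
orientation: [0.0, 0.73, 0.684, -0.001]
wrist_force: [-0.7, -0.3, 1.9]
finger_gap: 0.0172
```

Request:
{"fn": "step_arm", "kwargs": {
  "series": [
    [[0, 0, -0.1], 0, 255],
    [[0, 0, -0.1], 0, 255],
    [[0, 0, -0.1], 0, 255]
  ]
}}

```text
clock: 8.65
tcp_pos: [0.5133, 0.1337, 0.1299]
orientation: [0.001, 0.73, 0.684, -0.001]
wrist_force: [-1.2, 0.3, 5.6]
finger_gap: 0.0172
```

Request:
{"fn": "step_arm", "kwargs": {
  "series": [
    [[0, 0, -0.1], 0, 255],
    [[0, 0, -0.1], 0, 255],
    [[0, 0, -0.1], 0, 255]
  ]
}}

```text
clock: 9.02
tcp_pos: [0.5133, 0.1337, 0.1298]
orientation: [0.001, 0.73, 0.684, -0.001]
wrist_force: [-3.0, -0.3, 9.2]
finger_gap: 0.0172
```

The TCP stops at 0.1298 m and the force rises to 9 N, so the button has bottomed at the expected depth. Checking that this holds, and that the scene is undisturbed.

```bash
python3 - <<'E'
from h import *
for n in("wrist","side","top"):
    grab(n,n+"9")
    s=env.get_state();print(s["tcp_pos"],s["wrist_force"],s["ft_torque"],s["finger_gap"],s["clock"])
F=[]
for i in range(8):
    env.read_camera("top");F.append(np.r_[env.get_state()["wrist_force"],env.get_state()["tcp_pos"][2]])
print(np.mean(F,0),np.min(F,0))
im=np.hstack([cv2.resize(cv2.imread("pics/wrist9.png")[160:280,190:330],(400,343)),cv2.resize(cv2.imread("pics/side9.png")[60:300,150:400],(400,343))]);cv2.imwrite("pics/c12.png",im)
E
```

```text
[0.51331802 0.13367893 0.12978819] [-3.11669459 -0.1452083   9.49628345] [-0.07651461  0.81147333 -0.01387683] 0.01720691238676853 9.075
[0.51331036 0.13369341 0.12979099] [-2.32516003 -0.21859396  8.44106166] [-0.13674547  0.79648747  0.01991716] 0.017519189269066916 9.125
[0.51329256 0.1336789  0.12976422] [-2.04139281 -0.72106417  8.14397133] [-0.07803752  0.77749495  0.00126329] 0.017284858612905345 9.175
[-2.7950794  -0.47520614  8.67182428  0.1297819 ] [-3.52256809 -0.83036468  8.19887091  0.1297698 ]
```

View pics/c12.png

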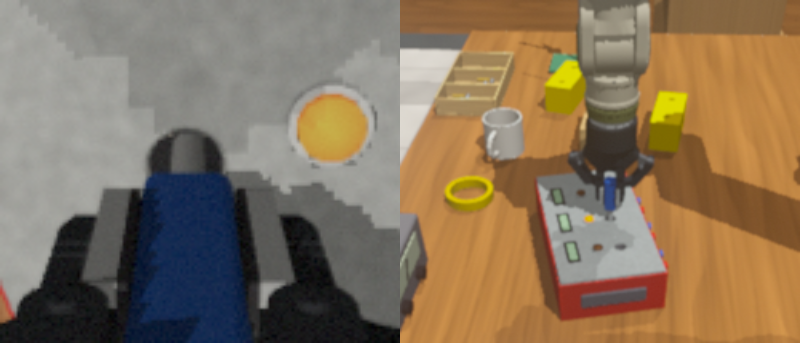

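View pics/top9.png

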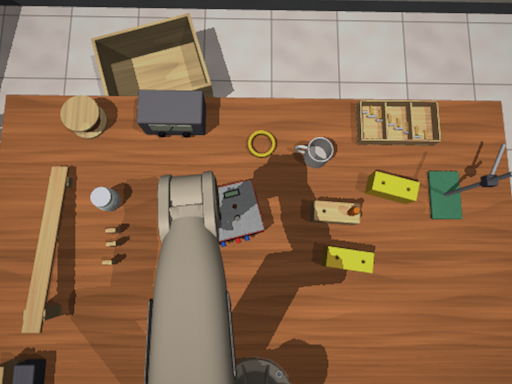

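The wrist view shows the shank in the middle well beside the glowing lamp. The top view shows the screwdriver, mug, tape, jar and dominoes where they were. The push holds steady at about 8.7 N.

```bash
python3 - <<'E'
from h import *
print(env.hand_in());s=env.get_state();print(s["tcp_pos"],s["wrist_force"],s["finger_gap"],s["clock"])
E
```

```text
the job is handed in; nothing more can be done
None
the job is handed in; nothing more can be done
```

I took the blue pin out of the wooden block, lowered its shank into the middle well next to the amber lamp, and pushed that button down until it stopped. The job was handed in at about 9.6 s of robot time, with the pin still gripped and the button held down. The hand-in gives no verdict.

**Last checks**
- **Button depth:** the TCP stopped at 0.1298 m, which puts the tip about 36 mm below the panel. That matches the button being fully down.
- **Push and grip:** the push held steady at about 8.7 N, against the 4 N needed. There was also about 3 N sideways. The finger opening stayed at 17.4 mm with no sign of slip.
- **Scene:** the last pictures show the screwdriver, mug, tape, jar and dominoes where they were. Only the middle well was entered.

The button's travel can't be seen directly, so "fully down" is inferred from the depth and the rise in force. My position measurements disagreed by 1–3 mm between cameras, which was within the 5 mm clearance of the well.

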